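# Size a copper band on the stepped taper mandrel

## Task

One copper band lies in the cradle, in line with the stepped taper mandrel; push it along the cradle and over the mandrel until it stops firmly and squarely against a coloured step, slowly, without ramming it. Then slide the black marker so that its white pointer lies on the patch of the same colour as the step that stopped the band. Leave the band where it stopped, and leave the two waiting bands and the other things alone.

Things in the scene. Friction and masses are not known exactly. Their poses are not given: they have to be found in the camera images.
- gauge: Fixed sizing gauge, grey base plate 300 x 320 x 12 mm. Origin: on the table, straight below the mandrel's nose tip; z up, y along the mandrel from thin nose to thick end (the push direction), x square to that. Axis of mandrel and of cradled bands: x = 0, z = 62 mm. Waiting rack: rails like the cradle's, axis at x = +125 mm. Marker track: x = -98 mm, top at z = 24 mm.
- mandrel_nose (a point): Tip of the mandrel's bare steel nose, axes as the gauge's. Nose radius 5 mm here, 13.5 mm at y = 40 mm, where the blue step begins. Cradle: two 12 mm polished steel rails along y (centres x = +-27, z = 35 mm), from y = -140 to +130 mm; a band in it is coaxial with the mandrel. Green headstock block: y = 130 to 165 mm, 75 mm wide, 106 mm high.
- marker (a joint): Position of the black sliding marker along its track, m, 0 to 0.14, growing towards the gauge's +y; starts at 0 to 0.015. The white pointer is over the middle of the blue patch at 0.040, yellow at 0.076, red at 0.112; each patch is 24 mm long in the sliding direction. Needs about 1.5 N and stays where it is left.
- marker_fin (a point): Centre of the marker's black upright fin: 34 mm across the track (gauge x), 12 mm along it (gauge y), 50 mm high (25 mm above and below this point). Same axes as the gauge. A white pointer at its foot reaches towards the mandrel over the coloured patches.
- band_a_center (a point): Centre of a copper band (thick wall): ring, outside diameter 64 mm, length 40 mm along its own y axis (its bore's axis, at the start along the gauge's y), bore diameter 32 mm, about 0.3 kg. One of the three bands, varying, lies in the cradle (gauge x near 0); the others wait in the rack (x near +125 mm). Sliding it takes about 1 N; pushed well above its axis it may tip.
- band_b_center (a point): Centre of a copper band (middling wall): ring, outside diameter 64 mm, length 40 mm along its own y axis (its bore's axis, at the start along the gauge's y), bore diameter 41 mm, about 0.27 kg. One of the three bands, varying, lies in the cradle (gauge x near 0); the others wait in the rack (x near +125 mm). Sliding it takes about 1 N; pushed well above its axis it may tip.
- band_c_center (a point): Centre of a copper band (thin wall): ring, outside diameter 64 mm, length 40 mm along its own y axis (its bore's axis, at the start along the gauge's y), bore diameter 50 mm, about 0.24 kg. One of the three bands, varying, lies in the cradle (gauge x near 0); the others wait in the rack (x near +125 mm). Sliding it takes about 1 N; pushed well above its axis it may tip.
- blue_face (a point): Centre of the flat face of the blue step that looks to the nose, on the mandrel's axis (y = 40 mm in the gauge's frame), same axes as the gauge. The step has radius 18 mm and is 30 mm long. A band stopped by this step has its centre 20 mm before it.
- blue_patch (a point): Middle of the blue patch beside the marker's track, 24 mm long along the track.
- yellow_face (a point): Centre of the flat face of the yellow step that looks to the nose, on the mandrel's axis (y = 70 mm in the gauge's frame), same axes as the gauge. The step has radius 22.5 mm and is 30 mm long. A band stopped by this step has its centre 20 mm before it.
- yellow_patch (a point): Middle of the yellow patch beside the marker's track, 24 mm long along the track.
- red_face (a point): Centre of the flat face of the red step that looks to the nose, on the mandrel's axis (y = 100 mm in the gauge's frame), same axes as the gauge. The step has radius 27.5 mm and is 30 mm long. A band stopped by this step has its centre 20 mm before it.
- red_patch (a point): Middle of the red patch beside the marker's track, 24 mm long along the track.
- mug_left: Finished copper mug to the left of the gauge, 86 mm wide, 100 mm high, origin at the centre of its foot; leave alone.
- mug_right: Finished copper mug to the right of the gauge, 86 mm wide, 100 mm high, origin at the centre of its foot; leave alone.
- brush: Cleaning brush lying near the right mug; leave alone.
There are look-alikes about, which are no part of the job. What is shaped like the part that bears band_a_center but blue or turquoise is not meant.

How it is judged:
On the way, in this order (a step that is already met when the one before it is completed fails the run):
1. the band is pushed over the mandrel until it rests squarely against the coloured step that stops it (((y of band_a_center in the frame of blue_face between -0.023 and -0.017 m and x of band_a_center in the frame of blue_face between -0.004 and 0.004 m and z of band_a_center in the frame of blue_face between -0.004 and 0.004 m and angle between the y axis of band_a_center and the y axis of mandrel_nose, either way round below 0.07 rad) or (y of band_b_center in the frame of yellow_face between -0.023 and -0.017 m and x of band_b_center in the frame of yellow_face between -0.004 and 0.004 m and z of band_b_center in the frame of yellow_face between -0.004 and 0.004 m and angle between the y axis of band_b_center and the y axis of mandrel_nose, either way round below 0.07 rad) or (y of band_c_center in the frame of red_face between -0.023 and -0.017 m and x of band_c_center in the frame of red_face between -0.004 and 0.004 m and z of band_c_center in the frame of red_face between -0.004 and 0.004 m and angle between the y axis of band_c_center and the y axis of mandrel_nose, either way round below 0.07 rad))), for 0.3 s.
2. the marker's pointer is on the patch of that step's colour, the band still seated (((y of band_a_center in the frame of blue_face between -0.023 and -0.017 m and x of band_a_center in the frame of blue_face between -0.004 and 0.004 m and z of band_a_center in the frame of blue_face between -0.004 and 0.004 m and angle between the y axis of band_a_center and the y axis of mandrel_nose, either way round below 0.07 rad and value of joint marker between 0.028 and 0.052 m) or (y of band_b_center in the frame of yellow_face between -0.023 and -0.017 m and x of band_b_center in the frame of yellow_face between -0.004 and 0.004 m and z of band_b_center in the frame of yellow_face between -0.004 and 0.004 m and angle between the y axis of band_b_center and the y axis of mandrel_nose, either way round below 0.07 rad and value of joint marker between 0.064 and 0.088 m) or (y of band_c_center in the frame of red_face between -0.023 and -0.017 m and x of band_c_center in the frame of red_face between -0.004 and 0.004 m and z of band_c_center in the frame of red_face between -0.004 and 0.004 m and angle between the y axis of band_c_center and the y axis of mandrel_nose, either way round below 0.07 rad and value of joint marker between 0.1 and 0.124 m))), for 0.3 s.
At the end, for the whole second after the job is handed in: The band from the cradle rests over the mandrel against the coloured step that stops it (gap under 3 mm, square within 0.07 rad, within 4 mm of the axis), and the marker's pointer is within the 24 mm patch of that colour (within 12 mm of its middle); both are at rest (((y of band_a_center in the frame of blue_face between -0.023 and -0.017 m and x of band_a_center in the frame of blue_face between -0.004 and 0.004 m and z of band_a_center in the frame of blue_face between -0.004 and 0.004 m and angle between the y axis of band_a_center and the y axis of mandrel_nose, either way round below 0.07 rad and value of joint marker between 0.028 and 0.052 m and linear speed of band_a below 0.02 m/s and velocity of joint marker below 0.005 m/s) or (y of band_b_center in the frame of yellow_face between -0.023 and -0.017 m and x of band_b_center in the frame of yellow_face between -0.004 and 0.004 m and z of band_b_center in the frame of yellow_face between -0.004 and 0.004 m and angle between the y axis of band_b_center and the y axis of mandrel_nose, either way round below 0.07 rad and value of joint marker between 0.064 and 0.088 m and linear speed of band_b below 0.02 m/s and velocity of joint marker below 0.005 m/s) or (y of band_c_center in the frame of red_face between -0.023 and -0.017 m and x of band_c_center in the frame of red_face between -0.004 and 0.004 m and z of band_c_center in the frame of red_face between -0.004 and 0.004 m and angle between the y axis of band_c_center and the y axis of mandrel_nose, either way round below 0.07 rad and value of joint marker between 0.1 and 0.124 m and linear speed of band_c below 0.02 m/s and velocity of joint marker below 0.005 m/s))); the robot touches nothing.
It fails at once if a waiting band is disturbed (more than one band moved over 30 mm) (distance of each of band_a_center, band_b_center from where it was at the start of the episode above 0.03 m or distance of each of band_a_center, band_c_center from where it was at the start of the episode above 0.03 m or distance of each of band_b_center, band_c_center from where it was at the start of the episode above 0.03 m).
It fails at once if a mug or the brush is moved over 30 mm (distance of any of mug_left, mug_right, brush from where it was at the start of the episode above 0.03 m).
It fails at once if a band is shot or rammed along (faster than 0.35 m/s) (linear speed of any of band_a, band_b, band_c above 0.35 m/s).
It also fails if it takes over 51 s, if anything falls off the work surface, if the arm or the gripper's body presses on something with over 40 N, if the wrist force passes 120 N, or if a joint passes its speed limit or range.

## Robot

A 6-joint arm with a two-finger parallel gripper is mounted at the origin on the work surface. World frame = base frame: x ahead of the robot, y to its left, z up, the work surface at z = 0. Lengths are in m, angles in rad, forces in N, time in s.
With the tool pointing down it reaches from about 0.25 to 0.725 m from the base axis. Payload 4 kg.
Tool frame: the origin (TCP) lies on the centre line of the jaws, within the pads' length; the fingertips stand 17 mm ahead of it and the grasp point (between the pads) lies 2 mm behind it; z points along the fingers, y is the line along which they close (so a half turn about z gives the same grasp; the last joint's range is limited). The gripper opens to 85 mm and grips with 20 to 120 N. Pads are 22 mm wide; open, the fingers measure 114 mm over their backs; the gripper's body (76 mm by 85 mm) begins 54 mm behind the grasp point. The pads swing forward as they close: fully open they stand 13 mm farther back than shut.
Start: joints at [-1.111, 0.241, 0.005, 1.335, 0, 1.571], TCP at [0.222, -0.448, 0.248] pointing down, gripper open.
Joint ranges: [-2.72, 2.72], [-1.05, 1.87], [-1.09, 1.28], [-1.99, 2.15], [-1.42, 1.44], [-3.14, 3.14]. Speed limits (rad/s): [2.79, 2.79, 3.14, 3.14, 3.14, 3.14].

## Interface

Orientations are given as a unit quaternion [x, y, z, w].
In Python, from workcell import bot, camera, get_calibration gives the robot as it stands.
- The arm moves only by the tool apply_moves, never from a script. Its argument "steps" is a list of rows, each a list of 3 entries, a list of its own where there are three numbers: the shift along the tool's x, y, z as a fraction of full scale, then the turn, a rotation vector about the tool's x, y, z as a fraction of full scale, then the opening, from 0 (shut) to 1 (fully open). A call has exactly 8 rows; each row shifts and turns the commanded pose from where the row before left it, along the tool's axes as they then stand; what a row does not reach is not made up. Full scale, the value 1, is 20 cm for a shift and pi rad for a turn. A row lasts 1/12 s, in which the tool goes at most 41.7 mm and 7.16 degrees, less where a joint would pass 70% of its speed; a pose out of reach is approached as far as the arm can. A call with a number of a shift or a turn outside -1 to 1 is refused whole. A call with a gripper value outside its range is refused whole. The fingers move at their own pace and stop on an object; the grip force is fixed at half the most. Time passes only in rows, so rows that do not move let the fingers close, or fill a call up. It gives the time, the measured TCP pose, the force, the opening and the grip force at its end, in the units of the state.
- bot.get_obs(): the state, without advancing time (a new reading comes with each control period).
- camera(name): name is "scene" or "top"; returns (picture, depth): 400x640x3 uint8, red, green, blue; 400x640 float32, m along the optical axis (not along the pixel's ray), 0 where there is no reading.
- get_calibration(name): a dict with "fov_y" (degrees; the focal length in pixels is half the picture's height over the tangent of half this angle, whatever the lens; pixels are square), "cx", "cy" (the principal point, pixels), "rvec" (rotation vector, rad) and "tvec" (3), from world to camera coordinates, as OpenCV has them. Camera axes: x right, y down, z forward; pixel columns grow to the right and rows downward; lengths in m; the calibration is good to about 2 mm. A picture is of the moment at which its call begins. get_calibration takes no time and is no camera call.
- bot.job_done(): hands the job in; it is judged then, once.
The state is a dict: "clock": time; "joint_pos": joint angles; "joint_vel": joint speeds; "tau": joint torques, N m; "eef_pos": TCP position; "tool_rot": TCP orientation; "ft_force": force on the tool from outside, world axes, zero at the start; "ft_torque": the same for the moment, N m; "grip_width": finger opening in m; "grasp_force": force on a finger pad.
Only numpy, scipy, OpenCV 4.12 (cv2) and the standard library are available. Lean on these libraries where they do the work, as an engineer would, in place of code of your own. Each camera call takes 0.05 s, during which the arm holds its last target. There are 200 camera calls.

## Working session

There is one attempt and no reset: what is moved stays moved. The work goes in short steps, Python scripts to look and compute and a tool call to move; the robot and the scene stay as the last step left them, time stands still between calls to the robot, and variables do not carry over. Pictures are saved under pics/ and viewed, at most 10 in all, crops included, and the job is handed in when it is done.

Besides the shell and the picture viewer there is one more tool, called after "Request:" as a command line: name --argument value ..., lists and objects as JSON in quotes. apply_moves: Moves the arm, as the interface text tells. Its arguments: {"type":"object","properties":{"steps":{"type":"array"}},"required":["steps"]}

```bash
mkdir -p pics
cat > h.py <<'E'
import numpy as np, cv2
from workcell import bot, camera, get_calibration
def cal(n):
    c=get_calibration(n); R,_=cv2.Rodrigues(np.array(c["rvec"],float)); f=200/np.tan(np.radians(c["fov_y"])/2)
    return f,c["cx"],c["cy"],R,np.array(c["tvec"],float).ravel()
def cloud(n,d):
    f,cx,cy,R,t=cal(n); v,u=np.mgrid[:400,:640]
    P=np.stack([(u-cx)/f*d,(v-cy)/f*d,d],-1)
    return (P-t)@R
def px(n,p):
    f,cx,cy,R,t=cal(n); q=R@np.array(p)+t; return q[:2]/q[2]*f+[cx,cy]
E
python3 - <<'E'
from h import *
print(bot.get_obs())
for n in("scene","top"):
    a,d=camera(n); np.savez(n,a=a,d=d); cv2.imwrite(f"pics/{n}0.png",a[...,::-1]); print(get_calibration(n))
E
```

```text
{'clock': 0.0, 'joint_pos': array([-1.11104649e+00,  2.41428050e-01,  3.69527633e-03,  1.33521686e+00,
        8.50988182e-06,  1.57077054e+00]), 'joint_vel': array([ 0.00071173, -0.00072264,  0.00041791, -0.00030558,  0.00018607,
       -0.00011549]), 'tau': array([ 1.44521811e-03, -3.72316432e+01,  2.52409887e+01,  1.71038602e-02,
        2.13392627e-04, -4.43515390e-06]), 'eef_pos': array([ 0.22159038, -0.44752776,  0.24739437]), 'tool_rot': array([ 9.73691402e-01,  2.27868151e-01, -2.41164641e-04, -1.04930253e-03]), 'ft_force': array([-0.89907409, -0.14644448, -1.01905851]), 'ft_torque': array([-0.01648802, -0.01675092, -0.03424193]), 'grasp_force': 0.0, 'grip_width': 0.08525436804200091}
{'fov_y': 46.9955901429431, 'cx': 327.3103103320041, 'cy': 190.68883716500707, 'rvec': array([ 1.24972241,  2.06175929, -1.11958517]), 'tvec': array([ 0.28180433, -0.25289332,  1.86067835])}
{'fov_y': 50.96878589673065, 'cx': 328.16916015645916, 'cy': 205.68518887270426, 'rvec': array([ 2.130554  , -2.09566865,  0.20911323]), 'tvec': array([0.00610063, 0.62606112, 1.26179771])}
```

View pics/scene0.png

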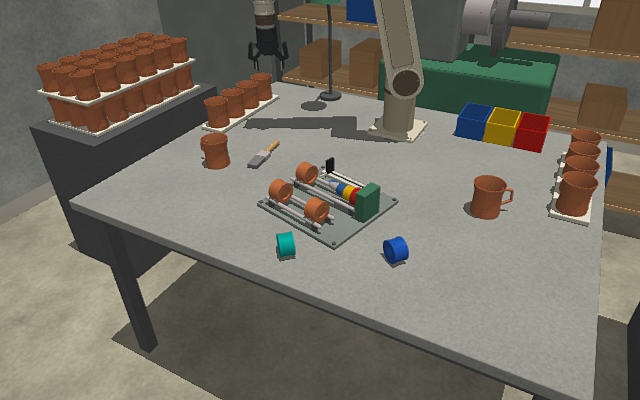

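View pics/top0.png

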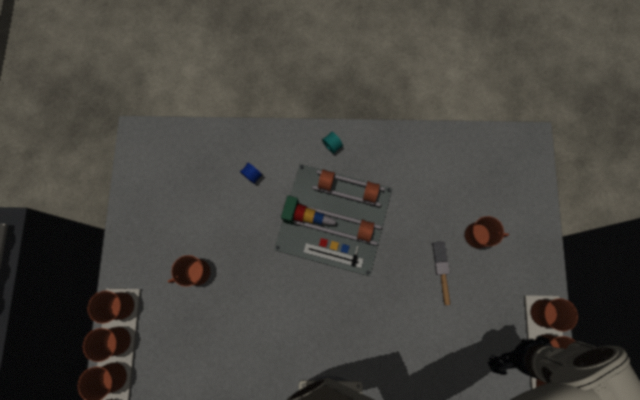

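Candidates: the cradle band is at scene (306,172) / top (367,231). The waiting bands are at scene (281,190) and (316,210), top (327,181) and (372,192). The turquoise (286,244) and blue (396,250) rings and the copper mugs are look-alikes. I choose the one in line with the mandrel, at scene (306,172). Next: a close crop, and the gauge pose.

Run:
```python
from h import *
S=np.load("scene.npz");a,d=S["a"],S["d"]
cv2.imwrite("pics/crop1.png",cv2.resize(a[145:250,250:405,::-1],None,fx=5,fy=5,interpolation=cv2.INTER_CUBIC))
for n in("scene","top"):
    Z=np.load(n+".npz");a,d=Z["a"],Z["d"]; P=cloud(n,d); ok=d>0
    hsv=cv2.cvtColor(a,cv2.COLOR_RGB2HSV)
    print(n,"table z",np.median(P[ok&(abs(P[...,2])<.03)&(abs(P[...,0]-.5)<.2)][:,2]))
    reg=ok&(P[...,0]>.2)&(P[...,0]<.8)&(abs(P[...,1])<.35)
    pl=(reg&(P[...,2]>.006)&(P[...,2]<.03)).astype(np.uint8)
    k,l,st,c=cv2.connectedComponentsWithStats(pl); i=1+np.argmax(st[1:,4])
    r=cv2.minAreaRect(P[l==i][:,:2].astype(np.float32)); print("plate",r,np.median(P[l==i][:,2]))
    hs=reg&(hsv[...,0]>50)&(hsv[...,0]<85)&(hsv[...,1]>80)&(P[...,2]>.09)&(P[...,2]<.13)
    if hs.sum()>5: print("head",cv2.minAreaRect(P[hs][:,:2].astype(np.float32)),np.median(P[hs],0),hs.sum())
    cu=(reg&((hsv[...,0]<14)&(hsv[...,1]>90))&(P[...,2]>.04)).astype(np.uint8)
    k,l,st,c=cv2.connectedComponentsWithStats(cu)
    for i in range(1,k):
        if st[i,4]>40:
            Q=P[l==i]; T=Q[Q[:,2]>Q[:,2].max()-.008]; print("cu",c[i],st[i,4],Q[:,2].max(),cv2.minAreaRect(T[:,:2].astype(np.float32)))
    bk=reg&(hsv[...,2]<45)&(P[...,2]>.03)&(P[...,2]<.1)
    k,l,st,c=cv2.connectedComponentsWithStats(bk.astype(np.uint8))
    for i in range(1,k):
        if st[i,4]>12: print("bk",c[i],st[i,4],np.median(P[l==i],0),P[l==i].min(0),P[l==i].max(0))
```

```text
scene table z -9.769457656677058e-05
plate ((0.5989699363708496, -0.00045034289360046387), (0.322782963514328, 0.30560341477394104), 75.34896850585938) 0.011645934591552425
head ((0.6147133111953735, 0.1363087296485901), (0.03840317204594612, 0.07533971220254898), 74.6647720336914) [0.62196307 0.1414239  0.10414776] 258
cu [305.96865204 171.20689655] 319 0.09492994273372703 ((0.5557436347007751, -0.1007719412446022), (0.04116670787334442, 0.03999907895922661), 75.21266174316406)
cu [280.06733167 189.63092269] 401 0.0945985674760142 ((0.6774042248725891, -0.11811532080173492), (0.044046495109796524, 0.0395396463572979), 84.49877166748047)
cu [353.54455446 195.69306931] 101 0.10700580777115234 ((0.6291850805282593, 0.11577953398227692), (0.0088976314291358, 0.0), 135.6199188232422)
cu [315.89692982 208.70614035] 456 0.09713863143163932 ((0.7139703035354614, 0.02527633123099804), (0.04269742593169212, 0.029505696147680283), 78.06114959716797)
bk [329.46 165.03] 100 [ 0.46658866 -0.06272793  0.05242602] [ 0.44800049 -0.07370077  0.03095469] [ 0.47986726 -0.05457077  0.0773722 ]
top table
[... 803 characters left out ...]
30.47808765] 251 0.09860412496194249 ((0.5515183806419373, -0.10093908756971359), (0.04010339453816414, 0.034485168755054474), 77.001220703125)
bk [256.9047619  178.28571429] 21 [0.71827645 0.25177553 0.03757045] [0.705634   0.23809213 0.03027755] [0.73343915 0.26389236 0.04657553]
bk [296.6875 204.5625] 16 [0.62630817 0.11296894 0.09054881] [0.60325938 0.11040599 0.03794017] [0.63839593 0.120667   0.09973671]
bk [290.34545455 220.29090909] 55 [0.57620064 0.13042551 0.06519102] [0.57053172 0.11654992 0.03074324] [0.59094528 0.15768061 0.09993026]
bk [354.07317073 260.09756098] 41 [ 0.45606602 -0.06541487  0.07189015] [ 0.44080016 -0.07162067  0.04031544] [ 0.47143986 -0.05935142  0.07855776]
```

View pics/crop1.png

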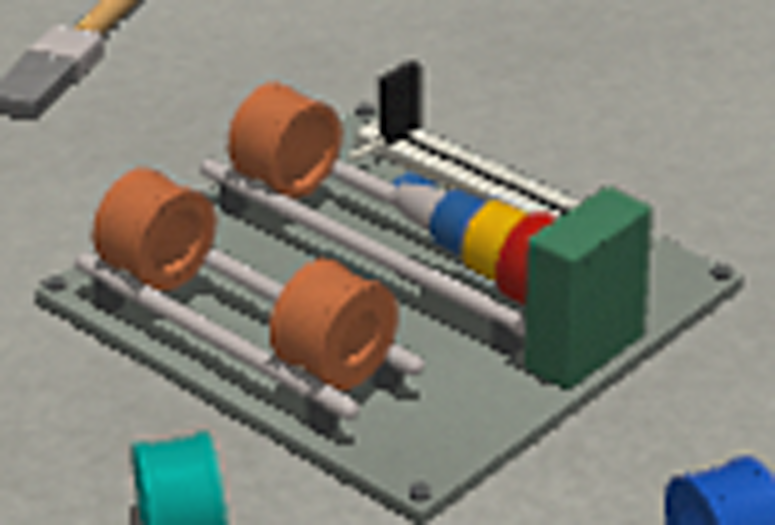

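The crop shows the cradle band at crop (285,138). It has the widest bore and thinnest wall, so it should be band C, which stops at red; the stop position will confirm this. Gauge frame: nose about (0.576,-0.007), yaw of its y axis about 75.8°, band y about -0.096. I'll push with the jaws straddling, one on each side wall at axis height. First I turn the tool and approach.

Request:
apply_moves --steps '[[[0,0,0],[0,0,-0.0343],0.59],[[0,0,0],[0,0,-0.0343],0.59],[[0,0,0],[0,0,-0.0343],0.59],[[0,0,0],[0,0,-0.0343],0.59],[[0,0,0],[0,0,-0.0343],0.59],[[0,0,0],[0,0,-0.0343],0.59],[[0,0,0],[0,0,-0.0343],0.59],[[0,0,0],[0,0,-0.0343],0.59]]'

```text
clock: 0.77
eef_pos: [0.2217, -0.4477, 0.2477]
tool_rot: [0.788, 0.616, 0.0, -0.001]
ft_force: [0.4, -0.7, -0.1]
grip_width: 0.0502
grasp_force: 0.0
```

Request:
apply_moves --steps '[[[0.116,0.0736,0.0275],[0,0,0],0.59],[[0.116,0.0736,0.0275],[0,0,0],0.59],[[0.116,0.0736,0.0275],[0,0,0],0.59],[[0.116,0.0736,0.0275],[0,0,0],0.59],[[0.116,0.0736,0.0275],[0,0,0],0.59],[[0.116,0.0736,0.0275],[0,0,0],0.59],[[0.116,0.0736,0.0275],[0,0,0],0.59],[[0.116,0.0736,0.0275],[0,0,0],0.59]]'

```text
clock: 1.43
eef_pos: [0.3823, -0.296, 0.2037]
tool_rot: [0.789, 0.614, -0.0, -0.0]
ft_force: [0.0, 0.5, 0.5]
grip_width: 0.05
grasp_force: 0.0
```

Request:
apply_moves --steps '[[[0.116,0.0736,0.0275],[0,0,0],0.59],[[0.116,0.0736,0.0275],[0,0,0],0.59],[[0.116,0.0736,0.0275],[0,0,0],0.59],[[0.116,0.0736,0.0275],[0,0,0],0.59],[[0.116,0.0736,0.0275],[0,0,0],0.59],[[0.116,0.0736,0.0275],[0,0,0],0.59],[[0.116,0.0736,0.0275],[0,0,0],0.59],[[0,0,0],[0,0,0],0.59]]'

```text
clock: 2.1
eef_pos: [0.5239, -0.1618, 0.164]
tool_rot: [0.788, 0.616, 0.0, -0.001]
ft_force: [0.2, 0.3, 0.5]
grip_width: 0.0503
grasp_force: 0.0
```

Run:
```python
from h import *
N=np.array([.5763,-.0074]);gy=np.array([.2453,.9694]);gx=np.array([.9694,-.2453])
ims=[]
for n in("scene","top"):
    a,d=camera(n); P=cloud(n,d); q=P[...,:2]-N; X=q@gx; Y=q@gy
    t=px(n,bot.get_obs()["eef_pos"]); print(n,"tcp px",t)
    # fingers: points near the TCP
    m=(d>0)&(abs(X)<.08)&(Y<-.125)&(Y>-.2)&(P[...,2]>.1)&(P[...,2]<.2)
    if m.any(): print("finger minz",np.percentile(P[m][:,2],[0,2,5,10]),"X",X[m].min(),X[m].max(),"Y",Y[m].min(),Y[m].max())
    u,v=map(int,t); ims.append(cv2.resize(a[max(v-50,0):max(v-50,0)+100,u-60:u+60,::-1],(400*12//10,400)))
    # mandrel colours in gauge frame
    h=cv2.cvtColor(a,cv2.COLOR_RGB2HSV); G=(d>0)&(P[...,2]<.1)&(h[...,1]>120)&(h[...,2]>60)
    for c,lo,hi in(("blue",100,125),("yel",18,32)):
        w=G&(h[...,0]>lo)&(h[...,0]<hi)&(Y<.14)&(Y>-.1)
        for nm,k in(("step",w&(abs(X)<.04)),("patch",w&(X<-.05)&(X>-.13))):
            if k.sum()>3: print(c,nm,k.sum(),"X",X[k].min(),X[k].max(),"Y",Y[k].min(),Y[k].max())
cv2.imwrite("pics/c2.png",np.vstack(ims)[:600] if 0 else cv2.resize(np.hstack(ims),(800,333)))
```

```text
scene tcp px [292.66898886 135.61861168]
finger minz [0.14937113 0.15113147 0.15355831 0.15702087] X -0.06841215681669051 0.04255176669627464 Y -0.1750259836259215 -0.1455974420855646
blue step 77 X -0.01017006960113546 0.019757825754741724 Y 0.04009107415053622 0.06675369971972119
blue patch 10 X -0.08423425092287928 -0.06774541043936819 Y -0.061729525027891884 -0.04377959848570667
yel step 111 X -0.0330555203014436 0.024853274206289567 Y 0.025379596678424956 0.09743996781228251
top tcp px [390.41730503 235.23657749]
finger minz [0.16094607 0.16094607 0.16094607 0.16094607] X -0.040609438422195616 -0.040609438422195616 Y -0.1533385929453245 -0.1533385929453245
blue step 41 X -0.012451604006700832 0.00480161507518174 Y 0.043607037526671326 0.06586956101065826
blue patch 43 X -0.07991236817693324 -0.057819198413776474 Y -0.05978058068364898 -0.03966278546378259
yel step 87 X -0.02323683082121532 0.015099222879131792 Y 0.0732757594413122 0.09611722146874717
yel patch 60 X -0.08093588865544345 -0.05549605621740686 Y -0.025596946225280717 -0.0012919394639093183
```

View pics/c2.png

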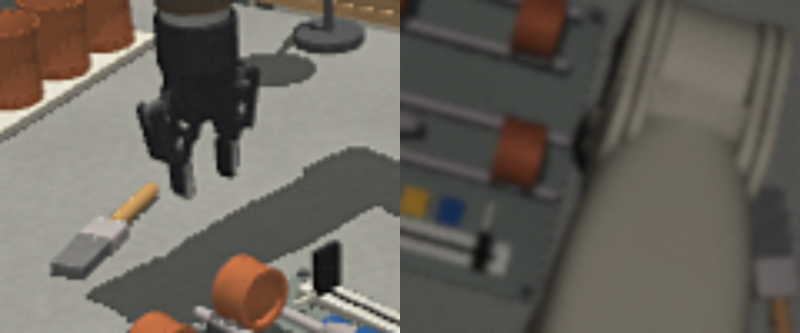

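The right half of the picture shows the cradle band at top (365,231), with the arm behind it. The left half shows the fingers at the expected opening, with tips about 14 mm below the TCP. The steps fit the gauge frame. Now line up and go down behind the band.

Request:
apply_moves --steps '[[[0.03,0.032,0],[0,0,0],0.59],[[0.03,0.032,0],[0,0,0],0.59],[[0,0,0.1],[0,0,0],0.59],[[0,0,0.1],[0,0,0],0.59],[[0,0,0.1],[0,0,0],0.59],[[0,0,0.1],[0,0,0],0.59],[[0,0,0.11],[0,0,0],0.59],[[0,0,0],[0,0,0],0.59]]'

```text
clock: 2.87
eef_pos: [0.534, -0.1564, 0.0599]
tool_rot: [0.79, 0.613, -0.002, -0.003]
ft_force: [-0.3, 0.5, -1.2]
grip_width: 0.0503
grasp_force: 0.0
```

Run:
```python
from h import *
N=np.array([.5763,-.0074]);gy=np.array([.2453,.9694]);gx=np.array([.9694,-.2453])
a,d=camera("scene"); o=bot.get_obs(); q=o["eef_pos"][:2]-N; print(q@gx,q@gy,o["eef_pos"],o["ft_force"])
cv2.imwrite("pics/c3.png",cv2.resize(a[110:230,250:400,::-1],None,fx=4,fy=4,interpolation=cv2.INTER_CUBIC))
```

```text
-0.0033368898767281562 -0.15479711113277447 [ 0.53508971 -0.15665544  0.06193688] [-0.36847419  0.51980974  1.07477412]
```

View pics/c3.png

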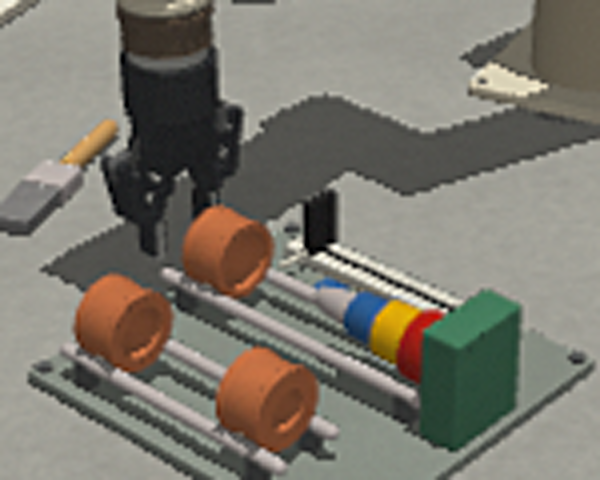

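The picture shows the fingers behind the cradle band, (150,240) in the crop, straddling it evenly and clear of the rails. Now push at about 0.1 m/s.

Request:
apply_moves --steps '[[[0.03,0.015,0],[0,0,0],0.59],[[0.04,0,0],[0,0,0],0.59],[[0.04,0,0],[0,0,0],0.59],[[0.04,0,0],[0,0,0],0.59],[[0.04,0,0],[0,0,0],0.59],[[0.04,0,0],[0,0,0],0.59],[[0.04,0,0],[0,0,0],0.59],[[0.04,0,0],[0,0,0],0.59]]'

```text
clock: 3.58
eef_pos: [0.5554, -0.0965, 0.064]
tool_rot: [0.789, 0.614, 0.0, 0.0]
ft_force: [0.6, -1.2, 0.6]
grip_width: 0.0501
grasp_force: 0.6
```

Request:
apply_moves --steps '[[[0.04,0,0],[0,0,0],0.59],[[0.04,0,0],[0,0,0],0.59],[[0.04,0,0],[0,0,0],0.59],[[0.04,0,0],[0,0,0],0.59],[[0.04,0,0],[0,0,0],0.59],[[0.03,0,0],[0,0,0],0.59],[[0.02,0,0],[0,0,0],0.59],[[0,0,0],[0,0,0],0.59]]'

```text
clock: 4.25
eef_pos: [0.5676, -0.0477, 0.0637]
tool_rot: [0.789, 0.614, 0.0, -0.0]
ft_force: [0.4, -0.4, 0.9]
grip_width: 0.0503
grasp_force: 0.0
```

```bash
cat >> h.py <<'E'
N=np.array([.5763,-.0074]);gy=np.array([.2453,.9694]);gx=np.array([.9694,-.2453])
def look(fn=None):
    o=bot.get_obs(); q=o["eef_pos"][:2]-N; print("tcp gauge",q@gx,q@gy,o["eef_pos"][2],o["ft_force"])
    a,d=camera("scene"); P=cloud("scene",d); q=P[...,:2]-N; X=q@gx; Y=q@gy
    h=cv2.cvtColor(a,cv2.COLOR_RGB2HSV)
    m=(d>0)&(abs(X)<.06)&(abs(Y)<.15)&(h[...,0]<14)&(h[...,1]>90)&(P[...,2]>.085)
    print("band top Y",np.percentile(Y[m],[2,50,98]),"X",np.median(X[m]))
    b=(d>0)&(abs(X+.098)<.04)&(h[...,2]<45)&(P[...,2]>.035)&(P[...,2]<.08)
    print("fin Y",np.percentile(Y[b],[2,50,98]) if b.any() else None)
    if fn: cv2.imwrite(fn,cv2.resize(a[110:230,250:400,::-1],None,fx=4,fy=4,interpolation=cv2.INTER_CUBIC))
E
python3 -c "
from h import *
look('pics/c4.png')"
```

```text
tcp gauge 0.0014500967849552634 -0.04125190760021117 0.06367948080163013 [ 0.44339471 -0.44604642  0.90370877]
band top Y [-0.0284948   0.00027708  0.11557283] X 0.005050723011483911
fin Y [-0.08680594 -0.07982335 -0.07525104]
```

View pics/c4.png

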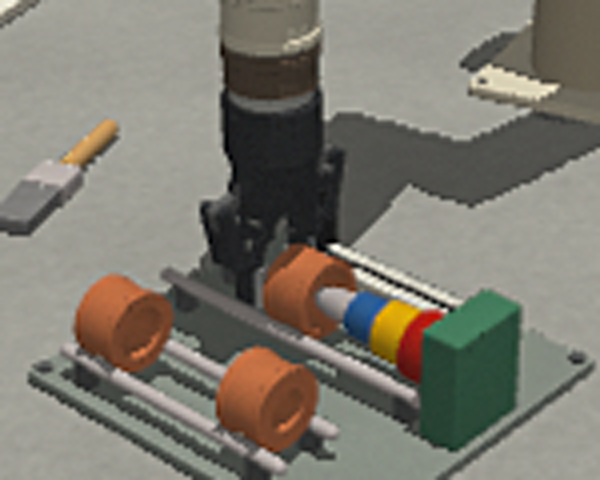

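The band sits square, with the nose tip just entering the bore at crop (330,300). I go on slowly and watch the force.

Request:
apply_moves --steps '[[[0.02,0,0],[0,0,0],0.59],[[0.02,0,0],[0,0,0],0.59],[[0.02,0,0],[0,0,0],0.59],[[0.02,0,0],[0,0,0],0.59],[[0.02,0,0],[0,0,0],0.59],[[0.02,0,0],[0,0,0],0.59],[[0.02,0,0],[0,0,0],0.59],[[0.02,0,0],[0,0,0],0.59]]'

```text
clock: 4.97
eef_pos: [0.5754, -0.0175, 0.0638]
tool_rot: [0.789, 0.614, -0.0, -0.0]
ft_force: [-0.6, -0.8, -0.1]
grip_width: 0.0504
grasp_force: 0.4
```

```bash
python3 -c "
from h import *
look()"
```

```text
tcp gauge 0.0015987429891674142 -0.009962268164388964 0.06375239884858384 [-0.55720138 -0.82781824 -0.077102  ]
band top Y [-0.02400004  0.02829649  0.11369179] X 0.004617426224436161
fin Y [-0.08487852 -0.07974087 -0.07887645]
```

Request:
apply_moves --steps '[[[0.02,0,0],[0,0,0],0.59],[[0.02,0,0],[0,0,0],0.59],[[0.02,0,0],[0,0,0],0.59],[[0.02,0,0],[0,0,0],0.59],[[0.02,0,0],[0,0,0],0.59],[[0.02,0,0],[0,0,0],0.59],[[0.02,0,0],[0,0,0],0.59],[[0.02,0,0],[0,0,0],0.59]]'

```text
clock: 5.68
eef_pos: [0.5834, 0.0135, 0.0639]
tool_rot: [0.789, 0.614, 0.0, 0.0]
ft_force: [-0.4, -1.5, 0.0]
grip_width: 0.0503
grasp_force: 0.5
```

```bash
python3 -c "
from h import *
look('pics/c5.png')"
```

```text
tcp gauge 0.0018044702764455725 0.022005480514856096 0.06385144319996698 [-0.40444253 -1.47312339  0.04032462]
band top Y [0.03533571 0.06092113 0.11760635] X 0.004833907190334112
fin Y None
```

View pics/c5.png

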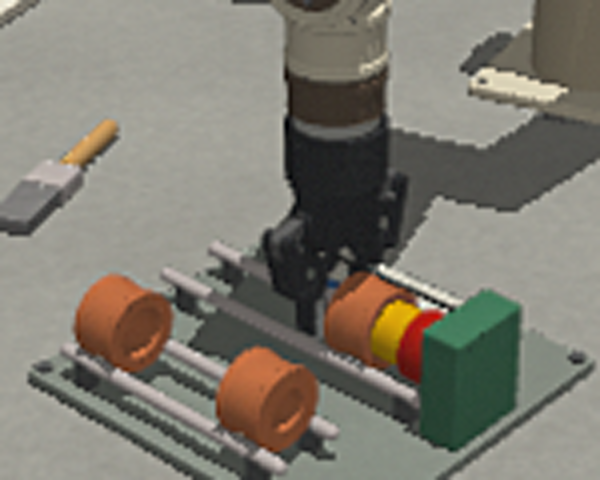

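The band at crop (370,320) has passed the blue step and is reaching over yellow, with only about 1.5 N. On to red, finishing slowly.

Request:
apply_moves --steps '[[[0.02,0,0],[0,0,0],0.59],[[0.02,0,0],[0,0,0],0.59],[[0.02,0,0],[0,0,0],0.59],[[0.015,0,0],[0,0,0],0.59],[[0.015,0,0],[0,0,0],0.59],[[0.01,0,0],[0,0,0],0.59],[[0.01,0,0],[0,0,0],0.59],[[0.01,0,0],[0,0,0],0.59]]'

```text
clock: 6.4
eef_pos: [0.5893, 0.0365, 0.0638]
tool_rot: [0.789, 0.614, 0.0, 0.0]
ft_force: [-0.4, -0.4, 0.6]
grip_width: 0.0504
grasp_force: 0.5
```

Request:
apply_moves --steps '[[[0.005,0,0],[0,0,0],0.59],[[0.005,0,0],[0,0,0],0.59],[[0.005,0,0],[0,0,0],0.59],[[0.005,0,0],[0,0,0],0.59],[[0.005,0,0],[0,0,0],0.59],[[0.005,0,0],[0,0,0],0.59],[[0,0,0],[0,0,0],0.59],[[0,0,0],[0,0,0],0.59]]'

```text
clock: 7.07
eef_pos: [0.5898, 0.0391, 0.0638]
tool_rot: [0.79, 0.613, -0.002, 0.002]
ft_force: [-2.7, -10.0, 2.3]
grip_width: 0.0505
grasp_force: 4.9
```

It stops at 10 N with the TCP at gauge y 0.048, exactly where the red step should stop it. Hold, back off, then raise.

Request:
apply_moves --steps '[[[0,0,0],[0,0,0],0.59],[[0,0,0],[0,0,0],0.59],[[0,0,0],[0,0,0],0.59],[[-0.02,0,0],[0,0,0],0.59],[[-0.04,0,0],[0,0,0],0.59],[[-0.1,0,0],[0,0,0],0.59],[[-0.1,0,-0.05],[0,0,0],0.59],[[-0.05,0,-0.15],[0,0,0],0.59]]'

```text
clock: 7.73
eef_pos: [0.5709, -0.0192, 0.0994]
tool_rot: [0.79, 0.614, -0.004, -0.004]
ft_force: [0.1, 0.8, -0.4]
grip_width: 0.0507
grasp_force: 0.0
```

Request:
apply_moves --steps '[[[-0.05,0,-0.15],[0,0,0],0.2],[[-0.1,0,-0.15],[0,0,0],0],[[-0.1,0,-0.1],[0,0,0],0],[[-0.1,-0.05,0],[0,0,0],0],[[-0.1,-0.1,0],[0,0,0],0],[[-0.1,-0.15,0],[0,0,0],0],[[0,-0.15,0],[0,0,0],0],[[0,0,0],[0,0,0],0]]'

```text
clock: 8.4
eef_pos: [0.454, -0.1015, 0.1826]
tool_rot: [0.79, 0.613, -0.002, -0.003]
ft_force: [-0.7, 1.0, 0.4]
grip_width: -0.0003
grasp_force: 0.0
```

```bash
python3 -c "
from h import *
look('pics/c6.png')
a,d=camera('scene');P=cloud('scene',d);q=P[...,:2]-N;X=q@gx;Y=q@gy
m=(d>0)&(abs(X+.098)<.09)&(Y<-.05)&(P[...,2]>.1)&(P[...,2]<.2)
print('tip z',np.percentile(P[m][:,2],[0,2,5]))"
```

```text
tcp gauge -0.09550230356529861 -0.12120903927885868 0.1825829870759648 [-0.72011635  1.00682359  0.44562086]
band top Y [0.06104685 0.08848062 0.11671659] X 0.003980507608532446
fin Y [-0.0892518  -0.08080192 -0.0772522 ]
tip z [0.10000666 0.10149136 0.10396506]
```

View pics/c6.png

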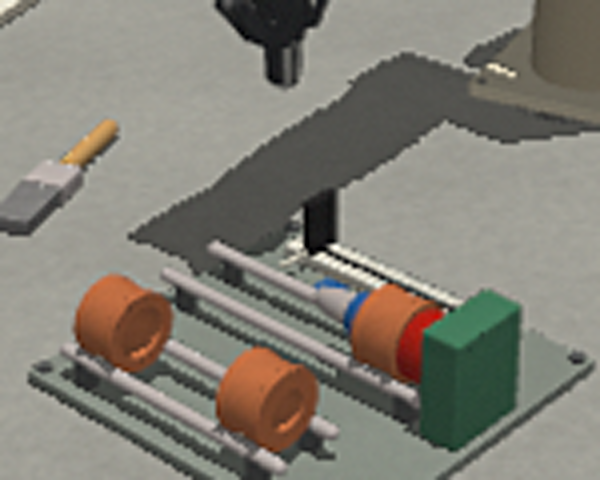

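The band sits against red, with its back edge at gauge y 0.061 and no gap visible at crop (410,330). The closed fingers are behind the fin, which is at crop (320,220). Now down, then push the fin.

Request:
apply_moves --steps '[[[0,0,0.1],[0,0,0],0],[[0,0,0.1],[0,0,0],0],[[0,0,0.1],[0,0,0],0],[[0,0,0.1],[0,0,0],0],[[0,0,0.1],[0,0,0],0],[[0,0,0.1],[0,0,0],0],[[0.04,0,0],[0,0,0],0],[[0.04,0,0],[0,0,0],0]]'

```text
clock: 9.17
eef_pos: [0.4654, -0.0862, 0.0631]
tool_rot: [0.789, 0.614, -0.0, -0.001]
ft_force: [-1.2, -3.1, -1.2]
grip_width: 0.0001
grasp_force: 1.0
```

Request:
apply_moves --steps '[[[0.04,0,0],[0,0,0],0],[[0.04,0,0],[0,0,0],0],[[0.04,0,0],[0,0,0],0],[[0.04,0,0],[0,0,0],0],[[0.04,0,0],[0,0,0],0],[[0.04,0,0],[0,0,0],0],[[0.04,0,0],[0,0,0],0],[[0.04,0,0],[0,0,0],0]]'

```text
clock: 9.83
eef_pos: [0.4813, -0.024, 0.0642]
tool_rot: [0.789, 0.614, 0.0, 0.0]
ft_force: [1.7, -1.4, 1.2]
grip_width: -0.0002
grasp_force: 0.9
```

```bash
python3 -c "
from h import *
look('pics/c7.png')"
```

```text
tcp gauge -0.08800709864912191 -0.03942092027802973 0.06420814839040906 [ 1.66503493 -1.44057491  1.19696827]
band top Y [0.06205904 0.08739444 0.11633486] X 0.003988331501633865
fin Y [-0.04417635 -0.01758087 -0.01196013]
```

View pics/c7.png

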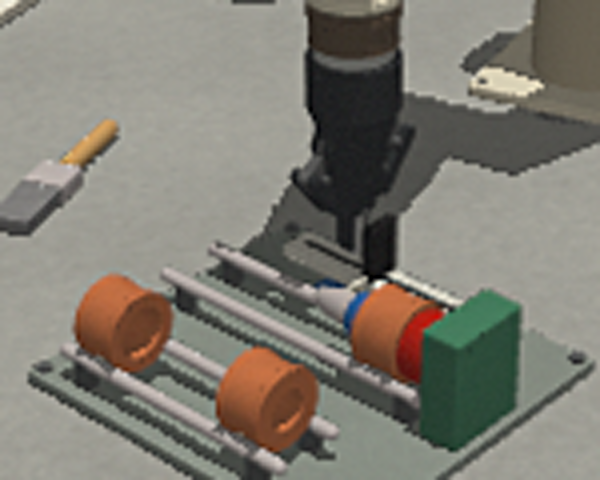

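The fin at crop (380,245) is moving with the fingers and is now about 42 mm short of red. The band is unchanged.

Request:
apply_moves --steps '[[[0.027,-0.004,0],[0,0,0],0],[[0.027,-0.004,0],[0,0,0],0],[[0.027,-0.004,0],[0,0,0],0],[[0.027,-0.004,0],[0,0,0],0],[[0.027,-0.004,0],[0,0,0],0],[[0.027,0,0],[0,0,0],0],[[0.027,0,0],[0,0,0],0],[[0.014,0,0],[0,0,0],0]]'

```text
clock: 10.55
eef_pos: [0.4867, 0.0163, 0.0637]
tool_rot: [0.789, 0.614, -0.0, -0.0]
ft_force: [-0.0, -2.0, 1.0]
grip_width: -0.0002
grasp_force: 0.8
```

Request:
apply_moves --steps '[[[0,0,0],[0,0,0],0],[[-0.05,0,0],[0,0,0],0],[[-0.1,0,0],[0,0,0],0],[[-0.1,0,-0.1],[0,0,0],0],[[-0.1,0,-0.15],[0,0,0],0],[[-0.15,0,-0.2],[0,0,0],0],[[-0.2,0,-0.15],[0,0,0],0],[[0,0,0],[0,0,0],0]]'

```text
clock: 11.22
eef_pos: [0.457, -0.1142, 0.1775]
tool_rot: [0.791, 0.611, 0.002, 0.005]
ft_force: [0.7, -0.3, -0.8]
grip_width: -0.0002
grasp_force: 0.0
```

```bash
python3 -c "
from h import *
look()
a,d=camera('top');s,_=camera('scene')
P=cloud('top',d);q=P[...,:2]-N;X=q@gx;Y=q@gy;h=cv2.cvtColor(a,cv2.COLOR_RGB2HSV)
m=(d>0)&(X<-.05)&(X>-.13)&(h[...,1]>140)&(h[...,2]>60)&((h[...,0]<8)|(h[...,0]>172))&(abs(Y)<.1)&(P[...,2]<.04)
w=(d>0)&(X<-.05)&(X>-.082)&(h[...,1]<60)&(h[...,2]>120)&(abs(Y)<.1)
for k in(m,w):
  if k.any(): print(k.sum(),'Y',np.percentile(Y[k],[2,50,98]),'X',X[k].min(),X[k].max())
cv2.imwrite('pics/c8.png',np.hstack([cv2.resize(i[...,::-1],(400,320),interpolation=cv2.INTER_CUBIC) for i in(a[200:280,280:380],s[150:214,320:400])]))"
```

```text
tcp gauge -0.08945308450606569 -0.1327888554075317 0.17752532566928458 [ 0.74203424 -0.34196746 -0.83453091]
band top Y [0.06278058 0.08978595 0.11677703] X 0.005089543962258704
fin Y [0.01740328 0.02462665 0.02972439]
18 Y [0.01682672 0.02875012 0.03287244] X -0.07967437425054906 -0.059138378855151136
```

View pics/c8.png

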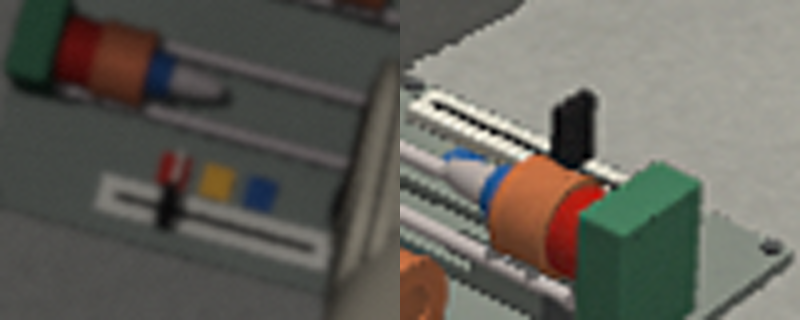

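The white pointer lies inside the red patch at crop (177,170), a few mm from its middle. The band touches the red step squarely in both views, and the robot is clear. Handing in.

```bash
python3 -c "
from h import *
print(bot.job_done())"
```

```text
the job is handed in; nothing more can be done
None
```

I pushed the thin-walled band (C) against the red step, where it stopped at about 10 N, slid the marker's pointer onto the red patch, and handed the job in at about 11 s; no verdict was returned.

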